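# Uncover the reader port and snap the cassette plate on

### The job

Make the test reader ready: first swing the red dust cover on its pivot screw fully aside, to its stop, so that the reading port is uncovered. Then set the white cassette plate on the sloping deck, window over the port and a hole over each of the four standoffs, and press it down evenly until every standoff has snapped through and the plate is fully home; let go of it. Do not drop or slam the plate onto the reader, and leave the stand, glove box and vial tray where they are.

Things in the scene. Friction and masses are not known exactly. Their poses are not given: they have to be found in the camera images.
- bay (a point): Centre of the plate bay, on the surface of the sloping deck of a white bench reader (fixed, about 150 mm high at the back; place and turn vary). Axes: x up the slope, y to the deck's left, z square out of the deck. The deck slopes 24 degrees, low edge towards the robot; it runs x -102 to +142, y -120 to +120 mm. Round green reading port (34 mm wide, 7 mm high) at x +45, y 0.
- cover (a joint): Flat red dust cover (100 x 40 x 5 mm) parallel to the deck, its top 14 mm above it, swivelling about the deck's z on one pivot screw. 0 = closed, pointing down the slope over the port; grows as its free end swings to deck +y, then up the slope; 1.57 rad = stop, pointing to +y, clear of the bay. Starts at 0 to 0.25, needs about 1 N at the pin, stays where left.
- cover_pivot (a point): The cover's pivot axis at the cover's underside: deck x +105, y 0, 9 mm above the deck. Axes as the deck (point bay).
- cover_tab (a point): Centre of the top of the red upright pin on the cover, 60 mm from the pivot axis; 15 mm diameter, 36 mm tall, its top 50 mm above the deck. Push it sideways to swing the cover. Axes turn with the cover; -x points from pivot to pin.
- plate: Loose white cassette plate, 140 (x) x 190 (y) x 5 mm, 0.1 to 0.2 kg; origin at the centre of its underside. z up, x towards the edge with the rectangular window (36 x 46 mm, centred at x +45), which must come over the reading port. It starts flat on a 6 mm rubber mat on the table, turned up to 0.65 rad.
- plate_grip (a point): Centre (half-way up) of the blue grip bar standing on the plate's top face: 65 mm long along plate x, 14 mm wide along y, 35 mm tall (5 to 40 mm above the plate's underside). Plate x -12.5, y 0, 22.5 mm above the underside. Axes: the plate's.
- hole0 (a point): Centre, at the plate's underside, of the plate's upper left hole (15 mm diameter, right through), plate centre x +52, y +78 mm. Goes over point snap0. Axes: the plate's.
- hole1 (a point): Centre, at the plate's underside, of the plate's upper right hole (15 mm diameter, right through), plate centre x +52, y -78 mm. Goes over point snap1. Axes: the plate's.
- hole2 (a point): Centre, at the plate's underside, of the plate's lower left hole (15 mm diameter, right through), plate centre x -52, y +78 mm. Goes over point snap2. Axes: the plate's.
- hole3 (a point): Centre, at the plate's underside, of the plate's lower right hole (15 mm diameter, right through), plate centre x -52, y -78 mm. Goes over point snap3. Axes: the plate's.
- snap0 (a point): The upper left snap standoff, deck x +52, y +78 mm. Point: centre of its shoulder's top (20 mm wide, 10 mm above the deck), the plate's seat. Above it: 11 mm post, two sprung orange ears (+y, -y) like an arrowhead, half-width 4 mm at the tip 21 mm up, 10 mm at 8 mm up. A plate laid on stops about 13 mm above home; 3 to 4 N per standoff (some 15 N for all) snaps it under the ears. Axes: deck.
- snap1 (a point): The upper right snap standoff, deck x +52, y -78 mm. Point: centre of its shoulder's top (20 mm wide, 10 mm above the deck), the plate's seat. Above it: 11 mm post, two sprung orange ears (+y, -y) like an arrowhead, half-width 4 mm at the tip 21 mm up, 10 mm at 8 mm up. A plate laid on stops about 13 mm above home; 3 to 4 N per standoff (some 15 N for all) snaps it under the ears. Axes: deck.
- snap2 (a point): The lower left snap standoff, deck x -52, y +78 mm. Point: centre of its shoulder's top (20 mm wide, 10 mm above the deck), the plate's seat. Above it: 11 mm post, two sprung orange ears (+y, -y) like an arrowhead, half-width 4 mm at the tip 21 mm up, 10 mm at 8 mm up. A plate laid on stops about 13 mm above home; 3 to 4 N per standoff (some 15 N for all) snaps it under the ears. Axes: deck.
- snap3 (a point): The lower right snap standoff, deck x -52, y -78 mm. Point: centre of its shoulder's top (20 mm wide, 10 mm above the deck), the plate's seat. Above it: 11 mm post, two sprung orange ears (+y, -y) like an arrowhead, half-width 4 mm at the tip 21 mm up, 10 mm at 8 mm up. A plate laid on stops about 13 mm above home; 3 to 4 N per standoff (some 15 N for all) snaps it under the ears. Axes: deck.
- stand: Bystander: loose blue plastic stand (85 x 100 mm foot, 60 mm high) holding three white test sticks leaning out, top about 140 mm. Origin: centre of its underside.
- glovebox: Bystander: loose blue and white glove box 110 x 220 x 70 mm. Origin: centre of its underside.
- vials: Bystander: loose clear tray 80 x 110 x 35 mm with white vials to 51 mm high. Origin: centre of its underside.

How it is judged:
On the way, in this order (a step that is already met when the one before it is completed fails the run):
1. the dust cover is swung aside, at least 1.3 rad open (value of joint cover above 1.3 rad), for 0.2 s.
2. all four standoffs have snapped through and the plate is home (distance between hole0 and snap0 below 0.006 m and z of hole0 in the frame of snap0 below 0.003 m and distance between hole1 and snap1 below 0.006 m and z of hole1 in the frame of snap1 below 0.003 m and distance between hole2 and snap2 below 0.006 m and z of hole2 in the frame of snap2 below 0.003 m and distance between hole3 and snap3 below 0.006 m and z of hole3 in the frame of snap3 below 0.003 m), for 0.2 s.
At the end, for the whole second after the job is handed in: The cover is at least 1.3 rad open; each of the plate's four holes is within 6 mm of its own standoff's shoulder point and its underside within 3 mm of the shoulder, measured square to the deck; the plate is released and at rest (all of step 2 and value of joint cover above 1.3 rad and linear speed of plate below 0.02 m/s); the robot touches nothing.
It fails at once if the stand is shifted by more than 40 mm or tipped by more than 0.5 rad (distance of stand from where it was at the start of the episode above 0.04 m or angle between stand's own z axis and vertical above 0.5 rad).
It fails at once if the glovebox is shifted by more than 40 mm or tipped by more than 0.5 rad (distance of glovebox from where it was at the start of the episode above 0.04 m or angle between glovebox's own z axis and vertical above 0.5 rad).
It fails at once if the vials is shifted by more than 40 mm or tipped by more than 0.5 rad (distance of vials from where it was at the start of the episode above 0.04 m or angle between vials's own z axis and vertical above 0.5 rad).
It fails at once if the plate is dropped or slammed onto the reader (over 0.6 m/s within 150 mm of the bay) (distance between plate_grip and bay below 0.15 m and linear speed of plate above 0.6 m/s).
It also fails if it takes over 54 s, if anything falls off the work surface, if the arm or the gripper's body presses on something with over 40 N, if the wrist force passes 120 N, or if a joint passes its speed limit or range.

### The arm

A 6-joint arm with a two-finger parallel gripper is mounted at the origin on the work surface. World frame = base frame: x ahead of the robot, y to its left, z up, the work surface at z = 0. Lengths are in m, angles in rad, forces in N, time in s.
With the tool pointing down it reaches from about 0.3 to 0.85 m from the base axis. Payload 4.2 kg.
Tool frame: the origin (TCP) lies midway between the tips of the shut fingers; the grasp point (between the pads) lies 19 mm behind it; z points along the fingers, y is the direction in which the jaws open and shut (so a half turn about z gives the same grasp; the last joint's range is limited). The gripper opens to 91 mm and grips with 3 to 60 N. Pads are 32 mm wide; open, the fingers measure 118 mm over their backs; the gripper's body (76 mm by 178 mm) begins 60 mm behind the grasp point.
Start: joints at [1.247, 0.32, 1.565, -0, 1.257, -0.02], TCP at [0.172, 0.549, 0.214] pointing down, gripper open.
Joint ranges: [-3.11, 3.11], [-0.84, 2.01], [0.21, 2.61], [-1.34, 4.49], [0.05, 2.63], [-2.56, 2.56]. Speed limits (rad/s): [2.57, 2.57, 3.14, 3.14, 3.14, 3.14].

### API

Orientations are given as a unit quaternion [w, x, y, z].
In Python, from station import env gives the robot as it stands.
- The arm moves only by the tool step_arm, never from a script. Its argument "commands" is a list of rows, each a list of 3 entries, a list of its own where there are three numbers: the closure, from 0 (fully open) to 1 (shut), then the shift along the tool's x, y, z in m, then the turn, a rotation vector about the tool's x, y, z in rad. In form: [[jaw, [dx, dy, dz], [rx, ry, rz]], ...]. A call has 1 to 8 rows; each row shifts and turns the commanded pose from where the row before left it, along the tool's axes as they then stand; what a row does not reach is not made up. A row lasts 1/12 s, in which the tool goes at most 41.7 mm and 7.16 degrees, less where a joint would pass 70% of its speed; a pose out of reach is approached as far as the arm can. A call with a gripper value outside its range is refused whole. The fingers move at their own pace and stop on an object; "force" is the grip in N (left out, the last holds). Time passes only in rows, so rows that do not move let the fingers close. It gives the time, the measured TCP pose, the force and the opening at its end, in the units of the state.
- env.observe(): the state, without advancing time (a new reading comes with each control period).
- env.camera(name): name is "scene" or "top" or "wrist"; returns a dict with "image" (420x560x3 uint8, red, green, blue), "fx", "fy", "cx", "cy" (pixels), "k1" (the pictures are not rectified: a ray, as slopes to the right and down, at radius r is drawn at 1 + k1 r^2 times it, then the intrinsics apply), "camera_from_world" (4x4, takes a point from world to camera coordinates). Camera axes: x right, y up, looking along -z (the intrinsics and any distortion apply to the point x, -y, -z); pixel columns grow to the right and rows downward; lengths in m; the calibration is good to about 2 mm. A picture is of the moment at which its call begins. There is no depth.
- env.sign_off(): hands the job in, once; it reports no verdict.
Trained networks look in the newest picture that a camera, given by its name, has taken for a name from the list of things; names that differ only in an ending like _2 or _b are one class to them, and where a whole thing is asked for, a point or a joint stands for the part that bears it (a point fixed in the world has none). Each returns a list of dicts, best first, with "p" (0 to 1); they miss things now and then, are a little off and sometimes report something else, mostly with a low value. They report only what shows in the picture. A call takes as long as a camera call.
- env.recognise(label, camera): "extent" ([left, top, width, height] in pixels, round what is visible of it).
- env.spot_point(label, camera): "position" ([column, row] in pixels: a listed point, or the origin of a listed thing).
The state is a dict: "t": time; "qpos": joint angles; "joint_vel": joint speeds; "joint_efforts": joint torques, N m; "eef_pos": TCP position; "ee_rot": TCP orientation; "ft_force": force on the tool from outside, world axes, zero at the start; "wrist_torque": the same for the moment, N m; "width": opening from 0.0 (shut) to 1.0 (fully open).
Only numpy, scipy, OpenCV 4.12 (cv2) and the standard library are available. Lean on these libraries where they do the work, as an engineer would, in place of code of your own. Each camera call takes 0.05 s, during which the arm holds its last target.

## Working session

There is one attempt and no reset: what is moved stays moved. The work goes in short steps, Python scripts to look and compute and a tool call to move; the robot and the scene stay as the last step left them, time stands still between calls to the robot, and variables do not carry over. Pictures are saved under pics/ and viewed, and the job is handed in when it is done.

Besides the shell and the picture viewer there is one more tool, called after ">>>" by a JSON object that holds its "method" and its "body". step_arm: Moves the arm, as the interface text tells. Its arguments: {"type":"object","properties":{"commands":{"type":"array"},"force":{"type":"number"}},"required":["commands"]}

```bash
mkdir -p pics; ls
python3 - <<'E'
from station import env
import cv2
print(env.observe())
for n in ["scene","top","wrist"]:
    c=env.camera(n)
    cv2.imwrite(f"pics/{n}0.png",c["image"][:,:,::-1])
    print(n,c["fx"],c["cx"],c["cy"],c["k1"],c["camera_from_world"].tolist() if hasattr(c["camera_from_world"],'tolist') else c["camera_from_world"])
    for l in ["bay","cover_pivot","cover_tab","plate","plate_grip","hole0","hole1","hole2","hole3","snap0","snap1","snap2","snap3","stand","glovebox","vials"]:
        try: print(l,[(round(d["p"],2),[round(float(x)) for x in d["position"]]) for d in env.spot_point(l,n)[:3]])
        except Exception as e: print(l,e)
E
```

```text
pics
{'t': 0.0, 'qpos': array([ 1.24703409e+00,  3.20273788e-01,  1.56568865e+00,  1.72466718e-05,
        1.25735373e+00, -1.99971844e-02]), 'joint_vel': array([ 0.00048762, -0.00050877, -0.00039111,  0.00075823, -0.00220144,
        0.00103399]), 'joint_efforts': array([-6.54710075e-04, -4.12457263e+01, -2.31964964e+01,  7.26789027e-02,
        4.58249613e-02, -1.39063100e-04]), 'eef_pos': array([0.17182457, 0.5482033 , 0.21312693]), 'ee_rot': array([-1.55470822e-04,  1.51301832e-01,  9.88487235e-01, -8.47658987e-04]), 'ft_force': array([ 0.05286967,  0.08523759, -0.00276442]), 'wrist_torque': array([ 0.02963321, -0.02201768, -0.00131399]), 'width': 1.001841192202668}
scene 501.74896516348156 280.72114348835635 208.9758623871123 -0.06977371620370333 [[-0.8828848160342827, 0.4694955394185598, 0.009398940482130448, 0.5218169469517859], [-0.29096998673606517, -0.5626587917271283, 0.7737903791796472, 0.06290255154922388], [0.3685795279650312, 0.6804329669837018, 0.6333720147013375, -1.763328690805398], [0.0, 0.0, 0.0, 1.0]]
bay [(0.6, [319, 251]), (0.48, [390, 345])]
cover_pivot [(0.56
[... 1771 characters left out ...]
98]), (0.67, [256, 204])]
snap3 [(0.91, [200, 228]), (0.7, [201, 198]), (0.67, [256, 204])]
stand [(0.56, [420, 204])]
glovebox [(0.86, [144, 232])]
vials [(0.81, [425, 247])]
wrist 307.07624987902 277.07663915744496 210.94635288962684 0.002452364843971551 [[0.3009734670699104, 0.9536318965751847, -0.0010853360471946797, -0.5749490690239293], [-0.9235859597837667, 0.2912069265111458, -0.24937421847944113, 0.027240095850134396], [-0.23749515155096843, 0.07605742426844286, 0.9684065887856371, -0.39079467380963895], [0.0, 0.0, 0.0, 1.0]]
bay []
cover_pivot []
cover_tab []
plate []
plate_grip []
hole0 []
hole1 []
hole2 []
hole3 []
snap0 []
snap1 []
snap2 []
snap3 []
stand []
glovebox []
vials []
```

View pics/scene0.png

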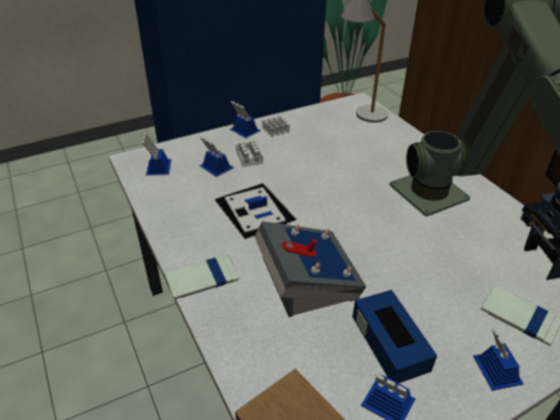

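View pics/top0.png

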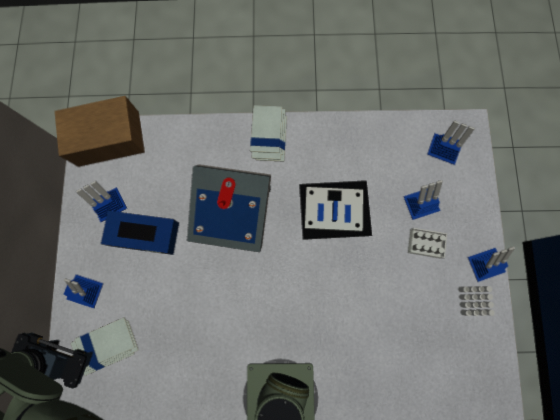

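View pics/wrist0.png

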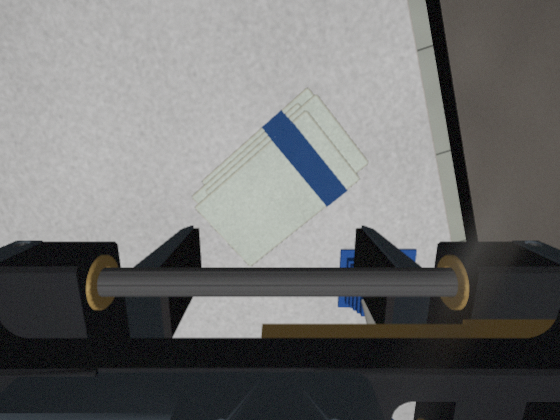

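Run:
```python
import cv2
t=cv2.imread("pics/top0.png");s=cv2.imread("pics/scene0.png")
cv2.imwrite("pics/c1.png",cv2.resize(t[160:255,185:275],None,fx=6,fy=6,interpolation=cv2.INTER_CUBIC))
cv2.imwrite("pics/c2.png",cv2.resize(t[175:245,295:375],None,fx=8,fy=8,interpolation=cv2.INTER_CUBIC))
cv2.imwrite("pics/c3.png",cv2.resize(s[175:315,210:370],None,fx=4,fy=4,interpolation=cv2.INTER_CUBIC))
```

```text
(no output)
```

View pics/c1.png

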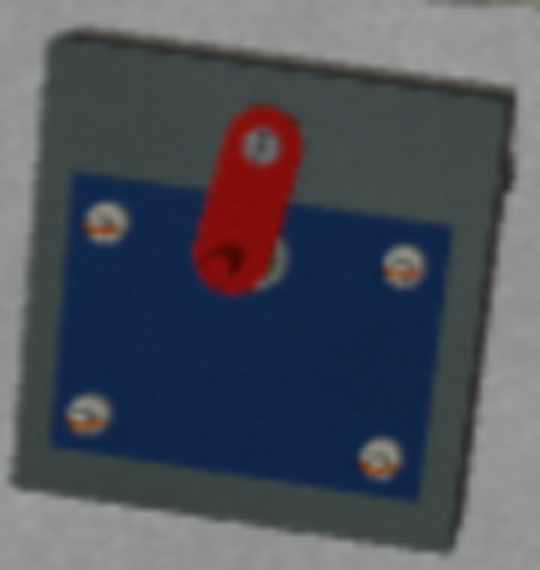

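View pics/c2.png

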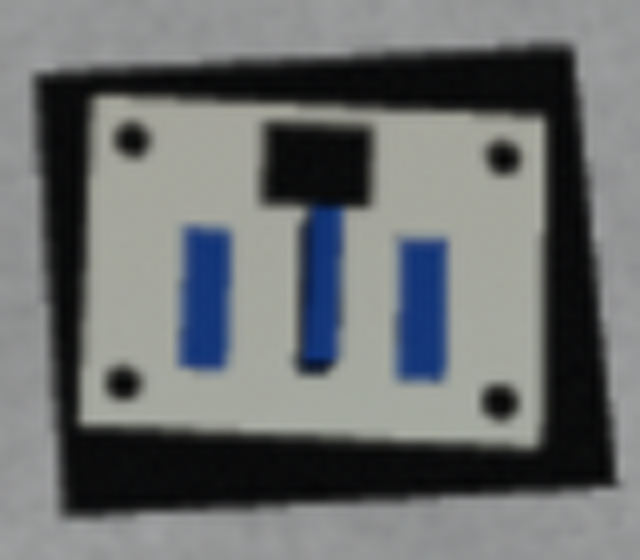

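View pics/c3.png

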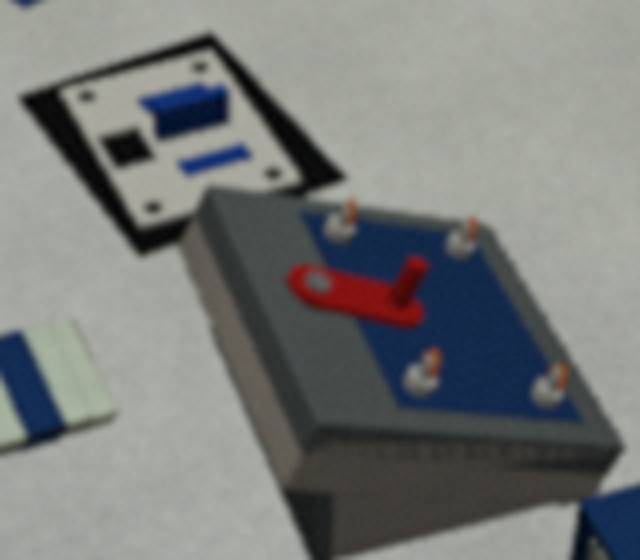

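```bash
cat > h.py <<'E'
import numpy as np, cv2, json
from scipy.spatial.transform import Rotation as R
from scipy.optimize import least_squares
def proj(c,P):
    P=np.atleast_2d(P);M=np.array(c["camera_from_world"]);q=P@M[:3,:3].T+M[:3,3]
    a=np.c_[q[:,0]/-q[:,2],-q[:,1]/-q[:,2]];r=(a**2).sum(1,keepdims=True);a=a*(1+c["k1"]*r)
    return a*[c["fx"],c["fy"]]+[c["cx"],c["cy"]]
S=np.array([[.052,.078,.01],[.052,-.078,.01],[-.052,.078,.01],[-.052,-.078,.01]])
PIV=np.array([.105,0,.009])
def deckR(yaw): # x up slope
    return R.from_euler('z',yaw)*R.from_euler('y',-np.radians(24))
def deck(p,L): return deckR(p[3]).apply(L)+p[:3]
def plateP(p,L): return R.from_euler('z',p[2]).apply(L)+[p[0],p[1],.006]
H=S*[1,1,0]
def q2R(q): return R.from_quat(np.roll(q,-1))
def shot(env,n,tag):
    c=env.camera(n); cv2.imwrite(f"pics/{n}{tag}.png",c["image"][:,:,::-1]); c={k:v for k,v in c.items() if k!="image"}; 
    import pickle; pickle.dump(c,open(f"pics/{n}{tag}.pkl","wb")); return c
def need(env,pos,rot):
    """tool-frame shift and rotvec to target"""
    o=env.observe();r=q2R(o["ee_rot"]);d=r.inv()*rot
    return r.inv().apply(np.array(pos)-o["eef_pos"]),d.as_rotvec(),o
E
python3 - <<'E'
from h import *
from station import env
T=shot(env,"top","1");C=shot(env,"scene","1")
tp=np.array([[106,222],[404,266],[89,414],[381,459],[262,146]])/6+[185-.42,160-.42]
sp=np.array([[420,380],[338,228],[547,393],[460,243],[319,283]])/4+[210-.4,175-.4]
fc=np.array([[12,487],[452,552]])/6+[185-.42,160-.42]
sc=np.array([[210,190],[312,435],[620,450],[490,225]])/4+[210-.4,175-.4]
L=np.r_[S,[[.105,0,.016]]]
LF=np.array([[-.102,.12,0],[-.102,-.12,0]]);LC=np.array([[.142,-.12,0],[.142,.12,0],[-.102,.12,0],[-.102,-.12,0]])
f=lambda p:np.r_[(proj(T,deck(p,L))-tp).ravel(),(proj(C,deck(p,L))-sp).ravel(),.4*(proj(T,deck(p,LF))-fc).ravel(),.4*(proj(C,deck(p,LC))-sc).ravel()]
r=least_squares(f,[.55,.1,.09,0],loss='soft_l1');print(r.x.round(4),r.fun.round(1))
g=lambda p:(proj(T,deck(p,L))-tp).ravel()
r2=least_squares(g,r.x);print('top only',r2.x.round(4),r2.fun.round(2))
# plate from top
hp=np.array([[131,139],[503,157],[123,383],[500,402]])/8+[295-.44,175-.44]
HL=H+[0,0,.005]
r3=least_squares(lambda p:(proj(T,plateP(p,HL))-hp).ravel(),[.55,-.1,0]);print('plate',r3.x.round(4),r3.fun.round(2))
hs=np.array([[152,207],[86,96],[273,173],[200,67]])/4+[210-.4,175-.4]
r4=least_squares(lambda p:(proj(C,plateP(p,HL))-hs).ravel(),[.55,-.1,0]);print('plate scene',r4.x.round(4),r4.fun.round(2))
# cover angle from pin top
pin=np.array([232,252])/6+[185-.42,160-.42]
for a in (0,.1,.15,.2,.25,.3): print(a,proj(T,deck(r.x,[[.105-.06*np.cos(a),.06*np.sin(a),.05],[.105-.08*np.cos(a),.08*np.sin(a),.014]])).round(1).tolist())
print(pin)
E
```

```text
[ 0.5585  0.1617  0.0834 -0.1667] [ 0.3 -0.1  0.  -0.1  0.2 -0.2 -0.  -0.2  0.3 -0.3  0.3 -0.   0.7 -0.1
  0.3 -0.3  0.2  0.3 -0.7  0.8 -0.1 -0.2 -0.1  0.1 -0.4 -0.4  0.6 -0.8
  0.6  0.1 -0.2  0.1]
top only [ 0.5575  0.1617  0.0858 -0.164 ] [ 0.03  0.07 -0.06  0.04  0.01  0.08 -0.07 -0.03  0.09 -0.16]
plate [ 0.5913 -0.1872 -0.0642] [ 0.06  0.04  0.01 -0.01 -0.07  0.02 -0.01 -0.05]
plate scene [ 0.5934 -0.1854 -0.0694] [ 0.13  0.05  0.06 -0.05 -0.14  0.14 -0.06 -0.16]
0 [[224.1, 205.0], [226.0, 208.8]]
0.1 [[222.2, 204.6], [223.4, 208.3]]
0.15 [[221.2, 204.4], [222.2, 208.0]]
0.2 [[220.3, 204.0], [221.0, 207.6]]
0.25 [[219.3, 203.7], [219.8, 207.1]]
0.3 [[218.4, 203.3], [218.6, 206.6]]
[223.24666667 201.58      ]
```

```bash
cat >> h.py <<'E'
from scipy.spatial.transform import Slerp
D=np.array([.558,.1617,.0846,-.1655])
def toolR(rd,a=0):
    """tool: z=-deck z, y along deck y rotated by -a about deck z"""
    M=rd*R.from_euler('z',-a)
    return M*R.from_matrix(np.array([[-1,0,0],[0,1,0],[0,0,-1.]]))
def rows(p0,r0,p1,r1,n):
    s=Slerp([0,1],R.concatenate([r0,r1]));out=[]
    for i in range(n):
        a=s(i/n);b=s((i+1)/n);pa=p0+(p1-p0)*i/n;pb=p0+(p1-p0)*(i+1)/n
        out.append((a.inv().apply(pb-pa).round(4).tolist(),(a.inv()*b).as_rotvec().round(4).tolist()))
    return out
def pr(x):
    for i in x: print(i)
E
python3 - <<'E'
from h import *
from station import env
a=.1
rt=toolR(deckR(D[3]),a)
C=__import__('pickle').load(open('pics/scene1.pkl','rb'))
for a_ in (0,.1,.2): print(a_,proj(C,deck(D,[[.105-.06*np.cos(a_),.06*np.sin(a_),.05]])))
o=env.observe();r0=q2R(o["ee_rot"]);print(r0.as_matrix().round(2).tolist(),rt.as_matrix().round(2).tolist())
p=deck(D,[[.105-.06*np.cos(a),.06*np.sin(a),.10]])[0]; print(p)
n=13
pr(rows(o["eef_pos"],r0,p,rt,n))
E
```

```text
0 [[312.99957893 238.54717616]]
0.1 [[313.72072511 239.97809849]]
0.2 [[314.25324822 241.38049964]]
[[-0.95, 0.3, 0.0], [0.3, 0.95, 0.0], [0.0, 0.0, -1.0]] [[-0.88, 0.25, 0.4], [0.25, 0.97, -0.07], [-0.4, 0.04, -0.91]]
[0.55968685 0.16749124 0.19437961]
([-0.0372, -0.0191, 0.0015], [-0.0038, -0.032, -0.0029])
([-0.0371, -0.0192, 0.0026], [-0.0038, -0.032, -0.0029])
([-0.0369, -0.0193, 0.0037], [-0.0038, -0.032, -0.0029])
([-0.0368, -0.0194, 0.0048], [-0.0038, -0.032, -0.0029])
([-0.0365, -0.0195, 0.0059], [-0.0038, -0.032, -0.0029])
([-0.0363, -0.0197, 0.007], [-0.0038, -0.032, -0.0029])
([-0.036, -0.0198, 0.0081], [-0.0038, -0.032, -0.0029])
([-0.0356, -0.0199, 0.0092], [-0.0038, -0.032, -0.0029])
([-0.0353, -0.0201, 0.0102], [-0.0038, -0.032, -0.0029])
([-0.0349, -0.0202, 0.0113], [-0.0038, -0.032, -0.0029])
([-0.0344, -0.0204, 0.0123], [-0.0038, -0.032, -0.0029])
([-0.034, -0.0205, 0.0133], [-0.0038, -0.032, -0.0029])
([-0.0334, -0.0207, 0.0143], [-0.0038, -0.032, -0.0029])
```

>>> {"method": "step_arm", "body": {"commands": [[0.6, [-0.036, -0.019, 0.002], [-0.004, -0.032, -0.003]], [0.6, [-0.036, -0.019, 0.003], [-0.004, -0.032, -0.003]], [0.6, [-0.036, -0.019, 0.004], [-0.004, -0.032, -0.003]], [0.6, [-0.036, -0.019, 0.005], [-0.004, -0.032, -0.003]], [0.6, [-0.036, -0.019, 0.006], [-0.004, -0.032, -0.003]], [0.6, [-0.036, -0.019, 0.007], [-0.004, -0.032, -0.003]], [0.6, [-0.035, -0.02, 0.008], [-0.004, -0.032, -0.003]], [0.6, [-0.035, -0.02, 0.009], [-0.004, -0.032, -0.003]]], "force": 15}}

```text
t: 3.32
eef_pos: [0.4062, 0.3165, 0.2004]
ee_rot: [0.13, 0.138, 0.982, -0.003]
ft_force: [0.1, 0.9, -0.7]
width: 0.449
```

Run:
```python
from h import *
from station import env
a=.1
rt=toolR(deckR(D[3]),a)
o=env.observe();r0=q2R(o["ee_rot"]);print(o["t"],o["qpos"].round(2),o["eef_pos"],o["width"])
p=deck(D,[[.105-.06*np.cos(a),.06*np.sin(a),.10]])[0]
pr(rows(o["eef_pos"],r0,p,rt,6))
```

```text
3.3167 [ 0.78  0.16  1.85 -0.25  0.99 -0.39] [0.40623404 0.31647038 0.20042078] 0.4489375751250327
([-0.0302, -0.017, 0.0085], [-0.0028, -0.0264, -0.0023])
([-0.0299, -0.0171, 0.0092], [-0.0028, -0.0264, -0.0023])
([-0.0296, -0.0171, 0.01], [-0.0028, -0.0264, -0.0023])
([-0.0293, -0.0172, 0.0107], [-0.0028, -0.0264, -0.0023])
([-0.029, -0.0173, 0.0114], [-0.0028, -0.0264, -0.0023])
([-0.0286, -0.0174, 0.0121], [-0.0028, -0.0264, -0.0023])
```

>>> {"method": "step_arm", "body": {"commands": [[0.6, [-0.03, -0.017, 0.0085], [-0.003, -0.0265, -0.0023]], [0.6, [-0.03, -0.017, 0.0092], [-0.003, -0.0265, -0.0023]], [0.6, [-0.0296, -0.017, 0.01], [-0.003, -0.0265, -0.0023]], [0.6, [-0.0293, -0.017, 0.0107], [-0.003, -0.0265, -0.0023]], [0.6, [-0.029, -0.0173, 0.0114], [-0.003, -0.0265, -0.0023]], [0.6, [-0.0286, -0.0174, 0.012], [-0.003, -0.0265, -0.0023]], [0.6, [0, 0, 0], [0, 0, 0]]]}}

```text
t: 3.9
eef_pos: [0.5607, 0.1656, 0.1938]
ee_rot: [0.208, 0.131, 0.969, -0.008]
ft_force: [-0.0, -0.3, -0.4]
width: 0.4
```

Run:
```python
from h import *
from station import env
a=.1
rt=toolR(deckR(D[3]),a)
W=shot(env,"wrist","2")
o=env.observe();r0=q2R(o["ee_rot"]);print(o["t"],o["qpos"].round(2),o["eef_pos"],o["width"],o["ft_force"])
p=deck(D,[[.105-.06*np.cos(a),.06*np.sin(a),.10]])[0]
pr(rows(o["eef_pos"],r0,p,rt,1))
print(proj(W,deck(D,np.r_[S,[[.105,0,.016],[.0453,.006,.05]]])).round(0).tolist())
```

```text
3.95 [ 0.4   0.19  1.88 -0.33  0.74 -0.7 ] [0.55935394 0.16710148 0.19371022] 0.3984222459765374 [-0.46201992  0.38513993 -0.41013379]
([-0.0005, 0.0005, -0.0005], [-0.0017, -0.0011, -0.0039])
[[362.0, 212.0], [186.0, 230.0], [358.0, 85.0], [163.0, 107.0], [279.0, 279.0], [279.0, 227.0]]
```

View pics/wrist2.png

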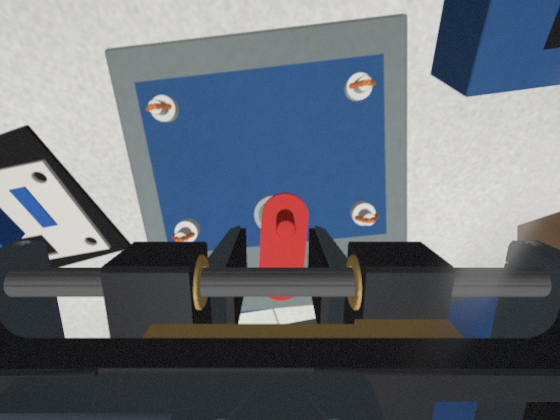

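>>> {"method": "step_arm", "body": {"commands": [[0.6, [-0.0008, 0.0046, 0.01], [-0.001, -0.001, 0.065]], [0.6, [0, 0, 0.025], [0, 0, 0]], [0.6, [0, 0, 0.025], [0, 0, 0]], [0.6, [0, 0, 0.017], [0, 0, 0]], [0.85, [0, 0, 0], [0, 0, 0]], [0.85, [0, 0, 0], [0, 0, 0]]], "force": 10}}

```text
t: 4.45
eef_pos: [0.5906, 0.1691, 0.1237]
ee_rot: [0.207, 0.161, 0.965, 0.0]
ft_force: [-0.3, -0.4, 0.2]
width: 0.284
```

Run:
```python
from h import *
from station import env
o=env.observe();r0=q2R(o["ee_rot"]);print(o["t"],o["qpos"].round(2),o["eef_pos"],o["width"],o["ft_force"])
q=deckR(D[3]).inv().apply(o["eef_pos"]-D[:3]);print(q, np.arctan2(q[1],.105-q[0]))
print((toolR(deckR(D[3]),.17).inv()*r0).as_rotvec())
```

```text
4.45 [ 0.37  0.31  1.92 -0.38  0.59 -0.58] [0.59055417 0.16905919 0.1236583 ] 0.2839474765716134 [-0.27176038 -0.39145756  0.19233093]
[0.04411222 0.01262179 0.02311461] 0.20440089340782738
[-0.00054586  0.00159403 -0.00544143]
```

>>> {"method": "step_arm", "body": {"commands": [[0.9, [0, 0, 0], [0, 0, 0]], [0.9, [0, 0, 0], [0, 0, 0]], [0.9, [-0.0002, 0.004, 0], [0, 0, 0.066]], [0.9, [-0.0004, 0.0069, 0], [0, 0, 0.115]], [0.9, [-0.0004, 0.0069, 0], [0, 0, 0.115]], [0.9, [-0.0004, 0.0069, 0], [0, 0, 0.115]], [0.9, [-0.0004, 0.0069, 0], [0, 0, 0.115]], [0.9, [-0.0004, 0.0069, 0], [0, 0, 0.115]]], "force": 10}}

```text
t: 5.12
eef_pos: [0.6134, 0.1992, 0.1332]
ee_rot: [0.198, 0.459, 0.864, 0.067]
ft_force: [3.4, -3.5, -1.6]
width: 0.164
```

```bash
cat > st.py <<'E'
from h import *
from station import env
o=env.observe();r0=q2R(o["ee_rot"]);print(o["t"],o["qpos"].round(2),o["eef_pos"],o["width"],o["ft_force"])
q=deckR(D[3]).inv().apply(o["eef_pos"]-D[:3]);print(q, np.arctan2(q[1],.105-q[0]), np.hypot(q[1],.105-q[0]))
print((toolR(deckR(D[3]),0).inv()*r0).as_rotvec())
E
python3 st.py
```

```text
5.1167 [ 0.41  0.34  1.84 -0.38  0.64  0.09] [0.61341525 0.19921114 0.13318672] 0.1644656940117075 [ 3.44921967 -3.54801428 -1.56667133]
[0.0640491  0.04612801 0.02466829] 0.8447813399615972 0.06168280795452188
[-0.00286802 -0.00188293  0.81102177]
```

Pin gripped (15 mm) and following the 60 mm arc. Continue to the stop.

>>> {"method": "step_arm", "body": {"commands": [[0.9, [-0.0004, 0.0069, 0], [0, 0, 0.115]], [0.9, [-0.0004, 0.0069, 0], [0, 0, 0.115]], [0.9, [-0.0004, 0.0069, 0], [0, 0, 0.115]], [0.9, [-0.0004, 0.0069, 0], [0, 0, 0.115]], [0.9, [-0.0004, 0.0069, 0], [0, 0, 0.115]], [0.9, [-0.0002, 0.0045, 0], [0, 0, 0.075]], [0.9, [-0.0001, 0.003, 0], [0, 0, 0.05]], [0.9, [0, 0, 0], [0, 0, 0]]]}}

```text
t: 5.78
eef_pos: [0.6503, 0.2099, 0.1486]
ee_rot: [0.163, 0.726, 0.656, 0.131]
ft_force: [1.1, -1.2, -0.7]
width: 0.158
```

```bash
python3 st.py
```

```text
5.7833 [ 0.4   0.38  1.73 -0.35  0.7   0.73] [0.65028117 0.20985324 0.14858868] 0.15772742262040595 [ 1.0779893  -1.18292355 -0.68386351]
[0.1019305  0.06269819 0.02466195] 1.5218785587309067 0.06277327666694693
[-4.13475145e-03 -3.77931518e-04  1.50726364e+00]
```

>>> {"method": "step_arm", "body": {"commands": [[0.9, [0, 0.003, 0], [0, 0, 0.05]], [0.9, [0, 0.002, 0], [0, 0, 0.03]], [0.9, [0, 0, 0], [0, 0, 0]]]}}

```text
t: 6.03
eef_pos: [0.6542, 0.2094, 0.1503]
ee_rot: [0.158, 0.751, 0.627, 0.137]
ft_force: [-0.2, -0.9, 1.3]
width: 0.164
```

```bash
python3 st.py
```

```text
6.0333 [ 0.4   0.38  1.72 -0.34  0.71  0.8 ] [0.65421656 0.2093905  0.15031655] 0.16433755327056732 [-0.23740952 -0.86812833  1.30335594]
[0.10624896 0.06289011 0.02463063] 1.590653131285006 0.06290250570745747
[-3.48023915e-03  3.13499782e-04  1.58551176e+00]
```

>>> {"method": "step_arm", "body": {"commands": [[0.9, [0, 0.002, 0], [0, 0, 0]], [0.9, [0, 0, 0], [0, 0, 0]]]}}

```text
t: 6.2
eef_pos: [0.6543, 0.2093, 0.1502]
ee_rot: [0.156, 0.751, 0.627, 0.136]
ft_force: [-6.6, 1.4, 3.9]
width: 0.161
```

```bash
python3 st.py
```

```text
6.2 [ 0.4   0.38  1.72 -0.34  0.71  0.8 ] [0.65433664 0.20932915 0.15020756] 0.16147878253102774 [-6.61059089  1.40519598  3.90133753]
[0.10632206 0.06284938 0.02447879] 1.5918286738660687 0.06286328566592264
[-8.47761853e-05  2.71886123e-03  1.58563731e+00]
```

>>> {"method": "step_arm", "body": {"commands": [[0.6, [0, -0.002, 0], [0, 0, 0]], [0.6, [0, 0, 0], [0, 0, 0]], [0.6, [0, 0, -0.01], [0, 0, 0]], [0.6, [0, 0, -0.03], [0, 0, 0]], [0.5, [0, 0, -0.04], [0, 0, -0.1]], [0.3, [0, 0, -0.04], [0, 0, -0.1]]]}}

```text
t: 6.7
eef_pos: [0.6048, 0.2167, 0.2594]
ee_rot: [0.17, 0.683, 0.7, 0.119]
ft_force: [0.1, -0.3, 0.5]
width: 0.513
```

Run:
```python
from h import *
from station import env
o=env.observe();r0=q2R(o["ee_rot"]);print(o["t"],o["qpos"].round(2),o["eef_pos"],o["width"],o["ft_force"])
yaw=-.066
rt=toolR(R.from_euler('z',yaw))
p=R.from_euler('z',yaw).apply([-.0125,0,0])+[.592,-.1865,.12]
print(p); pr(rows(o["eef_pos"],r0,p,rt,12))
```

```text
6.7 [ 0.45  0.23  1.64 -0.29  0.94  0.56] [0.60479543 0.21672503 0.25939839] 0.5126996149875197 [ 0.10776926 -0.27167785  0.52822267]
[ 0.57952722 -0.1856756   0.12      ]
([-0.0325, -0.0078, 0.012], [0.0228, 0.0306, -0.1214])
([-0.0317, -0.0115, 0.0112], [0.0228, 0.0306, -0.1214])
([-0.0304, -0.015, 0.0106], [0.0228, 0.0306, -0.1214])
([-0.0287, -0.0184, 0.0101], [0.0228, 0.0306, -0.1214])
([-0.0266, -0.0215, 0.0097], [0.0228, 0.0306, -0.1214])
([-0.0241, -0.0244, 0.0094], [0.0228, 0.0306, -0.1214])
([-0.0213, -0.0269, 0.0093], [0.0228, 0.0306, -0.1214])
([-0.0182, -0.0291, 0.0094], [0.0228, 0.0306, -0.1214])
([-0.0148, -0.0309, 0.0095], [0.0228, 0.0306, -0.1214])
([-0.0113, -0.0322, 0.0099], [0.0228, 0.0306, -0.1214])
([-0.0076, -0.0332, 0.0103], [0.0228, 0.0306, -0.1214])
([-0.0039, -0.0336, 0.0109], [0.0228, 0.0306, -0.1214])
```

>>> {"method": "step_arm", "body": {"commands": [[0.2, [-0.0325, -0.008, 0.008], [0.022, 0.03, -0.115]], [0.2, [-0.0317, -0.0115, 0.008], [0.022, 0.03, -0.115]], [0.2, [-0.0304, -0.015, 0.008], [0.022, 0.03, -0.115]], [0.2, [-0.0287, -0.0184, 0.008], [0.022, 0.03, -0.115]], [0.2, [-0.0266, -0.0215, 0.01], [0.022, 0.03, -0.115]], [0.2, [-0.0241, -0.0244, 0.01], [0.022, 0.03, -0.115]], [0.2, [-0.0213, -0.027, 0.01], [0.022, 0.03, -0.115]], [0.2, [-0.0182, -0.029, 0.01], [0.022, 0.03, -0.115]]]}}

```text
t: 7.37
eef_pos: [0.5675, -0.0018, 0.1834]
ee_rot: [0.084, 0.37, 0.923, 0.061]
ft_force: [-0.3, 0.0, 0.1]
width: 0.804
```

Run:
```python
from h import *
from station import env
o=env.observe();r0=q2R(o["ee_rot"]);print(o["t"],o["qpos"].round(2),o["eef_pos"],o["width"],o["ft_force"])
yaw=-.066
rt=toolR(R.from_euler('z',yaw))
p=R.from_euler('z',yaw).apply([-.0125,0,0])+[.592,-.1865,.13]
print(p); pr(rows(o["eef_pos"],r0,p,rt,6))
```

```text
7.3667 [-0.06  0.23  1.79  0.08  0.92 -0.91] [ 0.56751058 -0.00179549  0.18339198] 0.8039930353664667 [-0.27734969  0.03744371  0.12537281]
[ 0.57952722 -0.1856756   0.13      ]
([-0.0217, -0.0222, 0.0076], [0.0218, 0.028, -0.1156])
([-0.0192, -0.0244, 0.0075], [0.0218, 0.028, -0.1156])
([-0.0165, -0.0263, 0.0075], [0.0218, 0.028, -0.1156])
([-0.0135, -0.0279, 0.0077], [0.0218, 0.028, -0.1156])
([-0.0105, -0.0291, 0.008], [0.0218, 0.028, -0.1156])
([-0.0073, -0.03, 0.0084], [0.0218, 0.028, -0.1156])
```

>>> {"method": "step_arm", "body": {"commands": [[0.2, [-0.0217, -0.022, 0.0076], [0.022, 0.028, -0.1156]], [0.2, [-0.0192, -0.0244, 0.0075], [0.022, 0.028, -0.1156]], [0.2, [-0.0165, -0.0263, 0.0075], [0.022, 0.028, -0.1156]], [0.2, [-0.0135, -0.028, 0.0077], [0.022, 0.028, -0.1156]], [0.2, [-0.0105, -0.029, 0.008], [0.022, 0.028, -0.1156]], [0.2, [-0.0073, -0.03, 0.0084], [0.022, 0.028, -0.1156]], [0.2, [0, 0, 0], [0, 0, 0]]]}}

```text
t: 7.95
eef_pos: [0.5795, -0.1888, 0.1279]
ee_rot: [-0.002, 0.035, 0.999, -0.002]
ft_force: [-0.0, 0.0, -0.4]
width: 0.801
```

Run:
```python
from h import *
from station import env
W=shot(env,"wrist","3");T=shot(env,"top","3")
o=env.observe();r0=q2R(o["ee_rot"]);print(o["t"],o["qpos"].round(2),o["eef_pos"],o["width"],o["ft_force"])
yaw=-.066
rt=toolR(R.from_euler('z',yaw))
p=R.from_euler('z',yaw).apply([-.0125,0,0])+[.592,-.1865,.13]
print(p); pr(rows(o["eef_pos"],r0,p,rt,1))
for q in ([.5913,-.1872,-.0642],[.5934,-.1854,-.0694]):print(proj(W,plateP(q,H+[0,0,.005])).round(1).tolist(),proj(W,plateP(q,[[-.045,-.007,.04],[-.045,.007,.04]])).round(1).tolist())
```

```text
8.05 [-0.33  0.43  1.61 -0.    1.1  -1.82] [ 0.57880645 -0.18486344  0.12906821] 0.7952378530001206 [0.6811381  0.39031545 0.07503875]
[ 0.57952722 -0.1856756   0.13      ]
([-0.0008, -0.0008, -0.0009], [-0.0001, -0.0022, -0.0084])
[[357.3, 267.7], [203.6, 268.6], [363.6, 164.4], [196.0, 165.7]] [[271.4, 177.9], [288.3, 177.8]]
[[358.8, 269.9], [205.3, 270.0], [365.8, 166.9], [198.5, 167.4]] [[274.0, 180.3], [290.9, 180.2]]
```

View pics/wrist3.png

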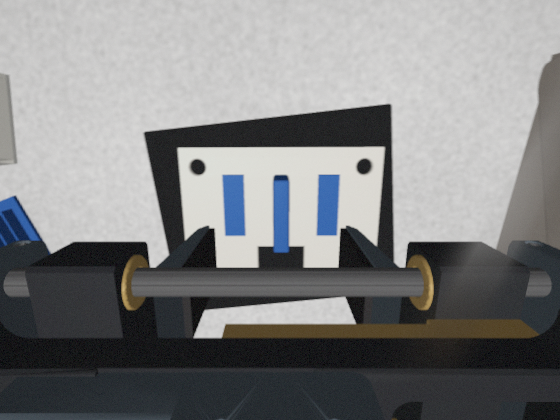

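View pics/top3.png

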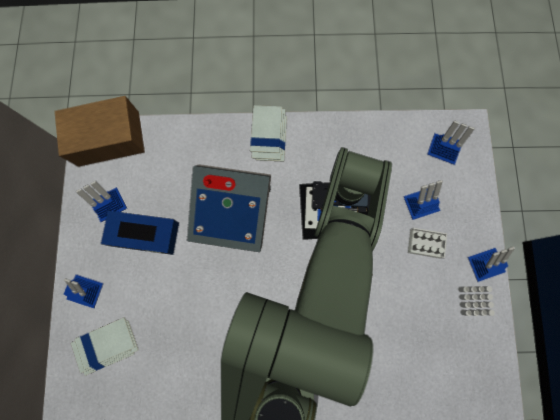

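>>> {"method": "step_arm", "body": {"commands": [[0.2, [-0.0008, -0.0008, 0.03], [0, -0.002, -0.008]], [0.2, [0, 0, 0.035], [0, 0, 0]], [0.2, [0, 0, 0.03], [0, 0, 0]], [0.2, [0, 0, 0.017], [0, 0, 0]], [0.2, [0, 0, 0], [0, 0, 0]]], "force": 25}}

```text
t: 8.47
eef_pos: [0.5765, -0.1829, 0.0142]
ee_rot: [-0.003, 0.032, 0.999, 0.001]
ft_force: [-0.3, 0.7, -0.3]
width: 0.796
```

Run:
```python
from h import *
from station import env
o=env.observe();r0=q2R(o["ee_rot"]);print(o["t"],o["qpos"].round(2),o["eef_pos"],o["width"],o["ft_force"])
yaw=-.066
rt=toolR(R.from_euler('z',yaw))
p=R.from_euler('z',yaw).apply([-.0125,0,0])+[.592,-.1865,.015]
pr(rows(o["eef_pos"],r0,p,rt,1))
```

```text
8.4667 [-0.33  0.55  1.74 -0.    0.86 -1.83] [ 0.57652328 -0.18292864  0.01420613] 0.7960220117861025 [-0.29118411  0.66556382 -0.34134423]
([-0.0032, -0.0025, -0.0008], [0.0017, -0.0069, 0.0024])
```

>>> {"method": "step_arm", "body": {"commands": [[0.2, [0, 0, 0], [0, 0, 0]]]}}

```text
t: 8.55
eef_pos: [0.5793, -0.1841, 0.0176]
ee_rot: [-0.0, 0.032, 0.999, -0.0]
ft_force: [0.5, -0.1, 1.1]
width: 0.795
```

>>> {"method": "step_arm", "body": {"commands": [[0.2, [0, 0, 0], [0, 0, 0]]]}}

```text
t: 8.63
eef_pos: [0.5807, -0.1849, 0.0192]
ee_rot: [0.002, 0.032, 0.999, -0.001]
ft_force: [-0.6, 0.6, 0.0]
width: 0.805
```

>>> {"method": "step_arm", "body": {"commands": [[0.2, [0, 0, 0], [0, 0, 0]]]}}

```text
t: 8.72
eef_pos: [0.5809, -0.1852, 0.0195]
ee_rot: [0.002, 0.032, 0.999, -0.001]
ft_force: [0.4, 0.6, 0.0]
width: 0.798
```

>>> {"method": "step_arm", "body": {"commands": [[0.2, [0.001, 0, 0.004], [0, 0, 0]], [1.0, [0, 0, 0], [0, 0, 0]], [1.0, [0, 0, 0], [0, 0, 0]], [1.0, [0, 0, 0], [0, 0, 0]], [1.0, [0, 0, 0], [0, 0, 0]], [1.0, [0, 0, 0], [0, 0, 0]], [1.0, [0, 0, 0], [0, 0, 0]]], "force": 40}}

```text
t: 9.3
eef_pos: [0.5784, -0.1852, 0.0132]
ee_rot: [-0.0, 0.032, 0.999, -0.0]
ft_force: [-0.1, 0.0, 0.4]
width: 0.394
```

>>> {"method": "step_arm", "body": {"commands": [[1.0, [0, 0, 0], [0, 0, 0]], [1.0, [0, 0, 0], [0, 0, 0]], [1.0, [0, 0, 0], [0, 0, 0]], [1.0, [0, 0, 0], [0, 0, 0]]], "force": 40}}

```text
t: 9.63
eef_pos: [0.5784, -0.1852, 0.0132]
ee_rot: [-0.0, 0.032, 0.999, -0.0]
ft_force: [0.1, 0.0, 0.0]
width: 0.152
```

>>> {"method": "step_arm", "body": {"commands": [[1.0, [0, 0, 0], [0, 0, 0]]]}}

```text
t: 9.72
eef_pos: [0.5784, -0.1852, 0.0132]
ee_rot: [-0.0, 0.032, 0.999, -0.0]
ft_force: [0.4, 0.4, 0.3]
width: 0.15
```

>>> {"method": "step_arm", "body": {"commands": [[1.0, [0, 0, -0.01], [0, 0, 0]], [1.0, [0, 0, -0.025], [0, 0, 0]], [1.0, [0, 0, -0.035], [0, 0, 0]], [1.0, [0, 0, -0.035], [0, 0, 0]], [1.0, [0, 0, -0.035], [0, 0, 0]], [1.0, [0, 0, -0.035], [0, 0, 0]], [1.0, [0, 0, -0.025], [0, 0, 0]], [1.0, [0, 0, 0], [0, 0, 0]]]}}

```text
t: 10.38
eef_pos: [0.5812, -0.1859, 0.2206]
ee_rot: [0.006, 0.032, 0.999, -0.002]
ft_force: [0.6, -0.5, 1.0]
width: 0.15
```

Run:
```python
from h import *
from station import env
o=env.observe();r0=q2R(o["ee_rot"]);print(o["t"],o["qpos"].round(2),o["eef_pos"],o["width"],o["ft_force"])
rt=toolR(deckR(D[3]))
p=deck(D,[[-.0125,0,.107]])[0]
print(p);pr(rows(o["eef_pos"],r0,p,rt,14))
```

```text
10.3833 [-0.33  0.36  1.48 -0.    1.28 -1.83] [ 0.58122951 -0.18591218  0.22059631] 0.15002189096258806 [ 0.56991336 -0.47065054  1.01621614]
[0.50381056 0.17075114 0.17726516]
([0.0072, 0.0251, 0.0029], [0.0013, -0.029, 0.0072])
([0.0074, 0.025, 0.0027], [0.0013, -0.029, 0.0072])
([0.0077, 0.025, 0.0024], [0.0013, -0.029, 0.0072])
([0.0079, 0.0249, 0.0022], [0.0013, -0.029, 0.0072])
([0.0082, 0.0249, 0.0019], [0.0013, -0.029, 0.0072])
([0.0084, 0.0248, 0.0016], [0.0013, -0.029, 0.0072])
([0.0086, 0.0248, 0.0013], [0.0013, -0.029, 0.0072])
([0.0088, 0.0247, 0.001], [0.0013, -0.029, 0.0072])
([0.009, 0.0246, 0.0008], [0.0013, -0.029, 0.0072])
([0.0092, 0.0246, 0.0005], [0.0013, -0.029, 0.0072])
([0.0094, 0.0245, 0.0002], [0.0013, -0.029, 0.0072])
([0.0096, 0.0244, -0.0001], [0.0013, -0.029, 0.0072])
([0.0098, 0.0244, -0.0005], [0.0013, -0.029, 0.0072])
([0.0099, 0.0243, -0.0008], [0.0013, -0.029, 0.0072])
```

>>> {"method": "step_arm", "body": {"commands": [[1.0, [0.0072, 0.015, 0], [0.0013, -0.029, 0.0072]], [1.0, [0.0074, 0.025, 0], [0.0013, -0.029, 0.0072]], [1.0, [0.0077, 0.025, 0], [0.0013, -0.029, 0.0072]], [1.0, [0.008, 0.025, 0], [0.0013, -0.029, 0.0072]], [1.0, [0.0082, 0.025, 0], [0.0013, -0.029, 0.0072]], [1.0, [0.0084, 0.025, 0], [0.0013, -0.029, 0.0072]], [1.0, [0.0086, 0.025, 0], [0.0013, -0.029, 0.0072]], [1.0, [0.009, 0.025, 0], [0.0013, -0.029, 0.0072]]]}}

```text
t: 11.05
eef_pos: [0.5307, 0.011, 0.2052]
ee_rot: [0.116, 0.061, 0.991, -0.009]
ft_force: [-0.1, 1.0, -1.7]
width: 0.15
```

>>> {"method": "step_arm", "body": {"commands": [[1.0, [0.009, 0.025, 0], [0.0013, -0.029, 0.0072]], [1.0, [0.0092, 0.025, 0], [0.0013, -0.029, 0.0072]], [1.0, [0.0094, 0.025, 0], [0.0013, -0.029, 0.0072]], [1.0, [0.0096, 0.025, 0], [0.0013, -0.029, 0.0072]], [1.0, [0.01, 0.025, 0], [0.0013, -0.029, 0.0072]], [1.0, [0.01, 0.017, 0], [0.0013, -0.029, 0.0072]], [1.0, [0, 0, 0], [0, 0, 0]], [1.0, [0, 0, 0], [0, 0, 0]]]}}

```text
t: 11.72
eef_pos: [0.4963, 0.1588, 0.1873]
ee_rot: [0.2, 0.08, 0.976, -0.016]
ft_force: [0.1, -0.5, -1.0]
width: 0.148
```

>>> {"method": "step_arm", "body": {"commands": [[1.0, [0, 0, 0], [0, 0, 0]], [1.0, [0, 0, 0], [0, 0, 0]]]}}

```text
t: 11.88
eef_pos: [0.4981, 0.1574, 0.1883]
ee_rot: [0.201, 0.082, 0.976, -0.016]
ft_force: [0.2, -0.0, -0.6]
width: 0.152
```

Run:
```python
from h import *
from station import env
W=shot(env,"wrist","4")
o=env.observe();r0=q2R(o["ee_rot"]);print(o["t"],o["qpos"].round(2),o["eef_pos"],o["width"],o["ft_force"])
rt=toolR(deckR(D[3]))
p=deck(D,[[-.0125,0,.107]])[0]
print(p);pr(rows(o["eef_pos"],r0,p,rt,1))
# expected holes in hand
HT=np.array([[.0125+.0645*0-0,0,0]])
hl=(H-[-.0125,0,0])*[-1,1,1]+[0,0,.0072-.005]  # tool x=-plate x ; z down
P=r0.apply(hl)+o["eef_pos"]
print(proj(W,P).round(1).tolist()); print(proj(W,deck(D,S)).round(1).tolist())
import json;
```

```text
11.9333 [ 0.42  0.1   2.   -0.34  0.73 -0.76] [0.49819856 0.15724462 0.18833616] 0.15104960352118574 [-0.90084749  0.22693022 -0.9099577 ]
[0.50381056 0.17075114 0.17726516]
([0.0014, 0.0142, 0.0115], [0.0009, -0.0125, -0.0025])
[[396.4, 344.6], [157.6, 344.5], [413.8, 187.3], [139.8, 187.4]]
[[370.8, 272.4], [212.6, 272.9], [378.7, 166.3], [206.5, 166.9]]
```

View pics/wrist4.png

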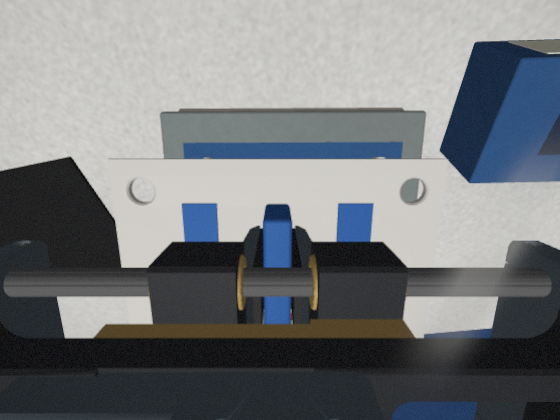

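Run:
```python
import cv2
t=cv2.imread("pics/wrist4.png")
a=cv2.resize(t[145:215,100:190],None,fx=5,fy=5,interpolation=cv2.INTER_CUBIC)
b=cv2.resize(t[145:215,370:460],None,fx=5,fy=5,interpolation=cv2.INTER_CUBIC)
cv2.imwrite("pics/c4.png",cv2.vconcat([a,b]))
```

```text
(no output)
```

View pics/c4.png

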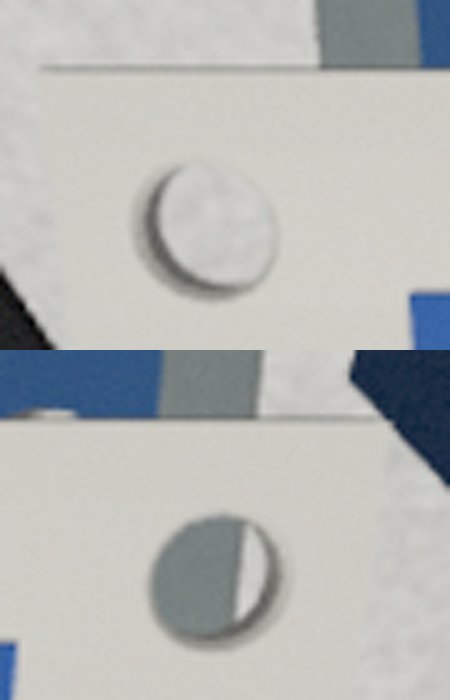

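Run:
```python
import cv2,pickle
from h import *
t=cv2.imread("pics/wrist2.png")
W=pickle.load(open("pics/wrist2.pkl","rb"))
P=proj(W,deck(D,S));ims=[]
for p in P:
    u,v=np.round(p).astype(int)
    im=cv2.resize(t[v-25:v+26,u-30:u+31],None,fx=6,fy=6,interpolation=cv2.INTER_CUBIC)
    x,y=((p-[u-30,v-25]+.5)*6).astype(int); cv2.drawMarker(im,(int(x),int(y)),(0,255,0),0,12,1)
    ims.append(im)
cv2.imwrite("pics/c5.png",cv2.vconcat([cv2.hconcat(ims[1::-1]),cv2.hconcat(ims[:1:-1])]));print(P)
print(proj(W,deck(D,S+[0,.01,0]))-P)
```

```text
[[362.18967343 212.27612534]
 [185.93488153 229.85100648]
 [357.50750185  85.29689623]
 [162.81932119 107.15269593]]
[[11.51639818 -1.14777679]
 [11.11856102 -1.1091372 ]
 [12.74632609 -1.4390113 ]
 [12.26185676 -1.36966858]]
```

View pics/c5.png

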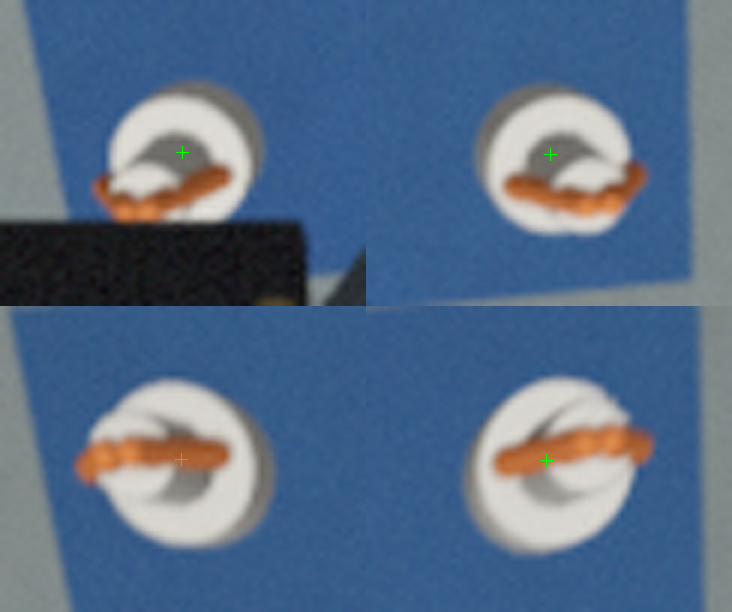

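Run:
```python
import pickle
from h import *
W=pickle.load(open("pics/wrist2.pkl","rb"))
W4=pickle.load(open("pics/wrist4.pkl","rb"));T=pickle.load(open("pics/top1.pkl","rb"))
P=proj(W,deck(D,S))+np.array([[10,11],[-2,12],[9,5],[-5,5]])/6
r=least_squares(lambda p:(proj(W,deck(p,S))-P).ravel(),D);print(r.x.round(4),r.fun.round(2))
print('in deck frame shift',deckR(D[3]).inv().apply(r.x[:3]-D[:3]).round(4))
tp=np.array([[106,222],[404,266],[89,414],[381,459]])/6+[185-.42,160-.42]
r=least_squares(lambda p:np.r_[.5*(proj(W,deck(p,S))-P).ravel(),(proj(T,deck(p,S))-tp).ravel()],D);print(r.x.round(4),r.fun.round(2))
print('in deck frame shift',deckR(D[3]).inv().apply(r.x[:3]-D[:3]).round(4))
from station import env
o=env.observe();r0=q2R(o["ee_rot"])
print(W4["camera_from_world"][:3,:3]@r0.as_matrix(), "cam in tool",r0.inv().apply(np.linalg.inv(W4["camera_from_world"])[:3,3]-o["eef_pos"]))
# hand fit: dx,dy,yaw with given dz
obs=np.array([[413.8,191],[140.6,190.4]])
for dz in (.0022,.004):
  def f(p):
    hl=R.from_euler('z',p[2]).apply((H[2:]+[.0125,0,0])*[-1,1,1])+[p[0],p[1],dz]
    return (proj(W4,r0.apply(hl)+o["eef_pos"])-obs).ravel()
  q=least_squares(f,[0,0,0]);print(dz,q.x.round(4),q.fun.round(2))
# front edge row
for dx in(0,-.002): print(proj(W4,r0.apply([[.0575+dx,y,.0022] for y in(.095,-.095)])+o["eef_pos"]))
```

```text
[ 0.5577  0.1622  0.0878 -0.1654] [-0.19  0.08 -0.05  0.08  0.07 -0.2   0.14  0.06]
in deck frame shift [0.0009 0.0004 0.0031]
[ 0.5576  0.162   0.0877 -0.1651] [-0.23 -0.02 -0.1  -0.   -0.13 -0.13 -0.03  0.03 -0.17 -0.13 -0.19 -0.09
 -0.22 -0.07 -0.24 -0.11]
in deck frame shift [0.0009 0.0002 0.003 ]
[[-9.15736839e-04  9.99998117e-01  1.71112240e-03]
 [ 9.68475585e-01  4.60615248e-04  2.49108065e-01]
 [ 2.49106808e-01  1.88529770e-03 -9.68474183e-01]] cam in tool [ 0.07007116  0.00052641 -0.17055744]
0.0022 [-0.0019  0.0001  0.0028] [ 0.02  0.   -0.02  0.  ]
0.004 [-0.0022  0.0001  0.0028] [-1.37 -0.16  1.38 -0.15]
[[448.15931203 155.16352355]
 [105.56261662 155.43810575]]
[[447.66096909 158.81311018]
 [106.06776177 159.07926138]]
```

```bash
sed -i 's/^D=.*/D=np.array([.5577,.1621,.0877,-.1652])/' h.py
cat > go.py <<'E'
from h import *
from station import env
import sys
z=float(sys.argv[1]);n=int(sys.argv[2])
o=env.observe();r0=q2R(o["ee_rot"]);print(o["t"],o["qpos"].round(2),o["eef_pos"],o["width"],o["ft_force"])
print("deck",deckR(D[3]).inv().apply(o["eef_pos"]-D[:3]).round(4),"F deck",deckR(D[3]).inv().apply(o["ft_force"]).round(1), "rot err",(toolR(deckR(D[3])).inv()*r0).as_rotvec().round(4))
pr(rows(o["eef_pos"],r0,deck(D,[[-.0144,0,z]])[0],toolR(deckR(D[3])),n))
E
python3 go.py .06 4
```

```text
11.9333 [ 0.42  0.1   2.   -0.34  0.73 -0.76] [0.49819856 0.15724462 0.18833616] 0.15104960352118574 [-0.90084749  0.22693022 -0.9099577 ]
deck [-0.012  -0.0146  0.1155] F deck [-1.2  0.1 -0.5] rot err [-0.0008  0.0125  0.0028]
([0.0004, 0.0036, 0.0139], [0.0002, -0.0031, -0.0007])
([0.0005, 0.0036, 0.0139], [0.0002, -0.0031, -0.0007])
([0.0005, 0.0036, 0.0139], [0.0002, -0.0031, -0.0007])
([0.0006, 0.0036, 0.0139], [0.0002, -0.0031, -0.0007])
```

>>> {"method": "step_arm", "body": {"commands": [[1.0, [0.0005, 0.0036, 0.014], [0, -0.003, -0.0007]], [1.0, [0.0005, 0.0036, 0.014], [0, -0.003, -0.0007]], [1.0, [0.0005, 0.0036, 0.014], [0, -0.003, -0.0007]], [1.0, [0.0005, 0.0036, 0.014], [0, -0.003, -0.0007]], [1.0, [0, 0, 0], [0, 0, 0]], [1.0, [0, 0, 0], [0, 0, 0]], [1.0, [0, 0, 0], [0, 0, 0]], [1.0, [0, 0, 0], [0, 0, 0]]], "force": 60}}

```text
t: 12.6
eef_pos: [0.5208, 0.1688, 0.137]
ee_rot: [0.208, 0.08, 0.975, -0.016]
ft_force: [-0.3, -0.7, -1.2]
width: 0.15
```

```bash
python3 go.py .042 2
```

```text
12.6 [ 0.43  0.2   2.04 -0.42  0.59 -0.66] [0.52078558 0.16881704 0.13702905] 0.15033549656315429 [-0.32533428 -0.6602391  -1.19115282]
deck [-0.0142  0.0006  0.0603] F deck [-0.7 -0.7 -1. ] rot err [-0.002  -0.0007 -0.0005]
([0.0001, -0.0003, 0.0092], [0.001, 0.0003, 0.0002])
([0.0001, -0.0003, 0.0092], [0.001, 0.0003, 0.0002])
```

>>> {"method": "step_arm", "body": {"commands": [[1.0, [0.0002, -0.0006, 0.009], [0.001, 0, 0]], [1.0, [0, 0, 0.007], [0, 0, 0]], [1.0, [0, 0, 0], [0, 0, 0]], [1.0, [0, 0, 0], [0, 0, 0]], [1.0, [0, 0, 0], [0, 0, 0]]]}}

```text
t: 13.02
eef_pos: [0.5265, 0.1674, 0.1211]
ee_rot: [0.207, 0.08, 0.975, -0.017]
ft_force: [1.0, 0.7, -1.1]
width: 0.151
```

```bash
python3 go.py .036 2
python3 - <<'E'
from h import *
from station import env
import cv2
W=shot(env,"wrist","5");S_=shot(env,"scene","5")
t=cv2.imread("pics/wrist5.png");s=cv2.imread("pics/scene5.png")
a=cv2.resize(t[140:230,90:210],None,fx=4,fy=4,interpolation=cv2.INTER_CUBIC)
b=cv2.resize(t[140:230,350:470],None,fx=4,fy=4,interpolation=cv2.INTER_CUBIC)
cv2.imwrite("pics/c6.png",cv2.vconcat([a,b]))
cv2.imwrite("pics/c7.png",cv2.resize(s[200:320,240:390],None,fx=5,fy=5,interpolation=cv2.INTER_CUBIC))
E
```

```text
13.0167 [ 0.42  0.23  2.05 -0.44  0.56 -0.64] [0.52645933 0.16743783 0.12109912] 0.15138957243737536 [ 0.95790181  0.66190434 -1.13496885]
deck [-0.0154  0.0001  0.0434] F deck [ 0.3  0.8 -1.4] rot err [-0.0002  0.0009 -0.0016]
([-0.0005, -0.0001, 0.0037], [0.0001, -0.0005, 0.0008])
([-0.0005, -0.0001, 0.0037], [0.0001, -0.0005, 0.0008])
```

View pics/c6.png

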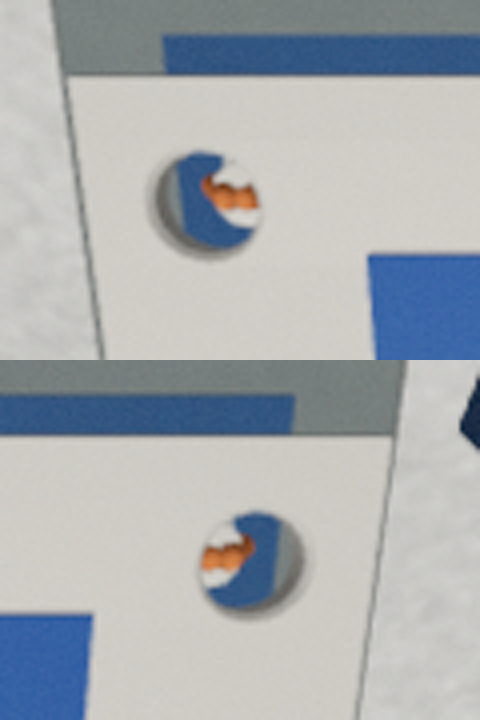

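View pics/c7.png

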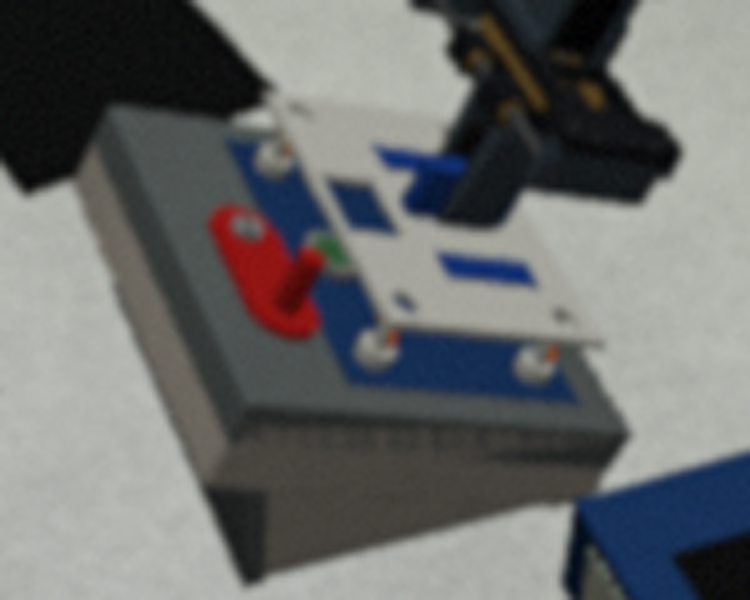

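Run:
```python
from h import *
import pickle
from station import env
W=pickle.load(open("pics/wrist5.pkl","rb"));o=env.observe();r0=q2R(o["ee_rot"])
print(o["eef_pos"],o["t"])
tips=proj(W,deck(D,S[2:]+[0,0,.021]));h=proj(W,r0.apply((H[2:]+[.0144,0,0])*[-1,1,1]+[0,0,.0022])+o["eef_pos"])
for a,off in ((1,90),(0,350)):
  print("tip",(tips[a]+.5-[off,140])*4,"hole",(h[a]+.5-[off,140])*4)
# if in crop 1mm deck x:
print(4*(proj(W,deck(D,S[2:]+[0.001,0,.021]))-tips))
```

```text
[0.52653719 0.16756584 0.12140979] 13.1167
tip [232.80765903 197.45010821] hole [203.82439796 205.89728891]
tip [226.10673891 198.05020931] hole [258.21979917 204.93800064]
[[-0.69344467  6.52900849]
 [ 0.69077159  6.52221176]]
```

>>> {"method": "step_arm", "body": {"commands": [[1.0, [-0.0007, 0, 0.004], [0, 0, 0]], [1.0, [0, 0, 0.004], [0, 0, 0]], [1.0, [0, 0, 0.003], [0, 0, 0]], [1.0, [0, 0, 0], [0, 0, 0]], [1.0, [0, 0, 0], [0, 0, 0]]]}}

```text
t: 13.53
eef_pos: [0.5314, 0.1665, 0.1111]
ee_rot: [0.207, 0.08, 0.975, -0.017]
ft_force: [-0.5, 0.3, -0.5]
width: 0.151
```

```bash
python3 go.py .025 2
```

```text
13.5333 [ 0.42  0.25  2.05 -0.45  0.53 -0.63] [0.53139345 0.16651777 0.11108001] 0.15115712500408443 [-0.45446094  0.31660135 -0.5406128 ]
deck [-0.0149  0.      0.0322] F deck [-0.7  0.2 -0.3] rot err [ 0.      0.0013 -0.0017]
([-0.0002, -0.0, 0.0036], [-0.0, -0.0007, 0.0008])
([-0.0002, -0.0, 0.0036], [-0.0, -0.0007, 0.0008])
```

>>> {"method": "step_arm", "body": {"commands": [[1.0, [-0.0003, 0, 0.002], [0, -0.001, 0.001]], [1.0, [0, 0, 0.002], [0, 0, 0]], [1.0, [0, 0, 0.001], [0, 0, 0]], [1.0, [0, 0, 0], [0, 0, 0]]]}}

```text
t: 13.87
eef_pos: [0.5339, 0.1661, 0.1073]
ee_rot: [0.208, 0.08, 0.975, -0.017]
ft_force: [-0.9, -1.0, 2.1]
width: 0.149
```

```bash
python3 go.py .02 2
```

```text
13.8667 [ 0.42  0.26  2.05 -0.46  0.52 -0.62] [0.53389936 0.16613445 0.10730015] 0.14930366975149917 [-0.92660424 -0.97056671  2.14227114]
deck [-0.0141  0.0001  0.0277] F deck [ 0.2 -1.1  2.3] rot err [-0.0003 -0.0008 -0.0006]
([0.0002, -0.0, 0.0039], [0.0001, 0.0004, 0.0003])
([0.0002, -0.0, 0.0039], [0.0001, 0.0004, 0.0003])
```

Ear contact starts at the expected height (about 2.5 N). Pressing on.

>>> {"method": "step_arm", "body": {"commands": [[1.0, [0, 0, 0.002], [0, 0, 0]], [1.0, [0, 0, 0.002], [0, 0, 0]], [1.0, [0, 0, 0.001], [0, 0, 0]], [1.0, [0, 0, 0], [0, 0, 0]]]}}

```text
t: 14.2
eef_pos: [0.5359, 0.1657, 0.1022]
ee_rot: [0.207, 0.08, 0.975, -0.017]
ft_force: [2.3, -1.1, -1.3]
width: 0.15
```

```bash
python3 go.py .016 2
```

```text
14.2 [ 0.41  0.26  2.06 -0.47  0.51 -0.62] [0.53587515 0.16572967 0.10217956] 0.14967035928318276 [ 2.25429594 -1.14971571 -1.28151302]
deck [-0.0143 -0.      0.0222] F deck [ 1.7 -0.8 -2.2] rot err [-0.0001 -0.0002 -0.0007]
([0.0, 0.0, 0.0031], [0.0001, 0.0001, 0.0004])
([0.0, 0.0, 0.0031], [0.0001, 0.0001, 0.0004])
```

>>> {"method": "step_arm", "body": {"commands": [[1.0, [0, 0, 0.002], [0, 0, 0]], [1.0, [0, 0, 0.002], [0, 0, 0]], [1.0, [0, 0, 0.001], [0, 0, 0]], [1.0, [0, 0, 0], [0, 0, 0]]]}}

```text
t: 14.53
eef_pos: [0.5377, 0.1658, 0.0976]
ee_rot: [0.207, 0.08, 0.975, -0.017]
ft_force: [-0.0, 0.4, -1.5]
width: 0.154
```

```bash
python3 go.py .013 2;  python3 - <<'E'
from h import *
from station import env
import cv2
shot(env,"wrist","6");shot(env,"scene","6")
t=cv2.imread("pics/wrist6.png");s=cv2.imread("pics/scene6.png")
a=cv2.resize(t[140:230,90:210],None,fx=4,fy=4,interpolation=cv2.INTER_CUBIC)
b=cv2.resize(t[140:230,350:470],None,fx=4,fy=4,interpolation=cv2.INTER_CUBIC)
cv2.imwrite("pics/c8.png",cv2.vconcat([a,b]))
cv2.imwrite("pics/c9.png",cv2.resize(s[200:320,240:390],None,fx=5,fy=5,interpolation=cv2.INTER_CUBIC))
E
```

```text
14.5333 [ 0.41  0.27  2.06 -0.48  0.5  -0.61] [0.53768284 0.16582156 0.09759842] 0.15402743422589069 [-0.04543007  0.40664393 -1.45640379]
deck [-0.0146  0.0004  0.0173] F deck [-0.7  0.4 -1.3] rot err [-0.0007  0.0001 -0.0005]
([-0.0001, -0.0002, 0.0022], [0.0004, -0.0, 0.0003])
([-0.0001, -0.0002, 0.0022], [0.0004, -0.0, 0.0003])
```

View pics/c8.png

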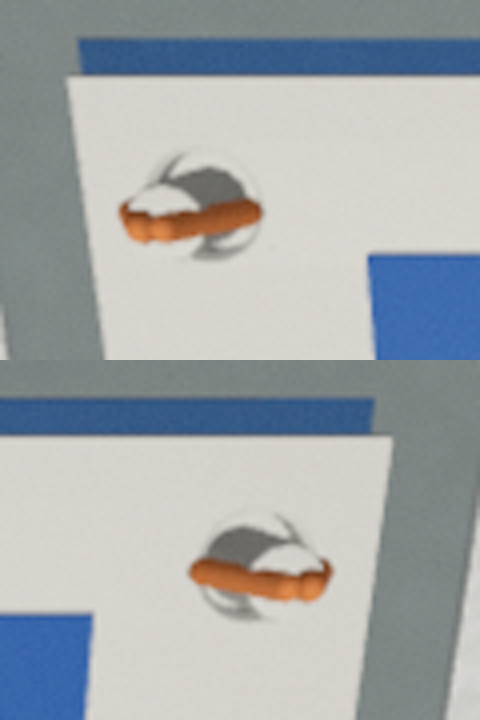

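View pics/c9.png

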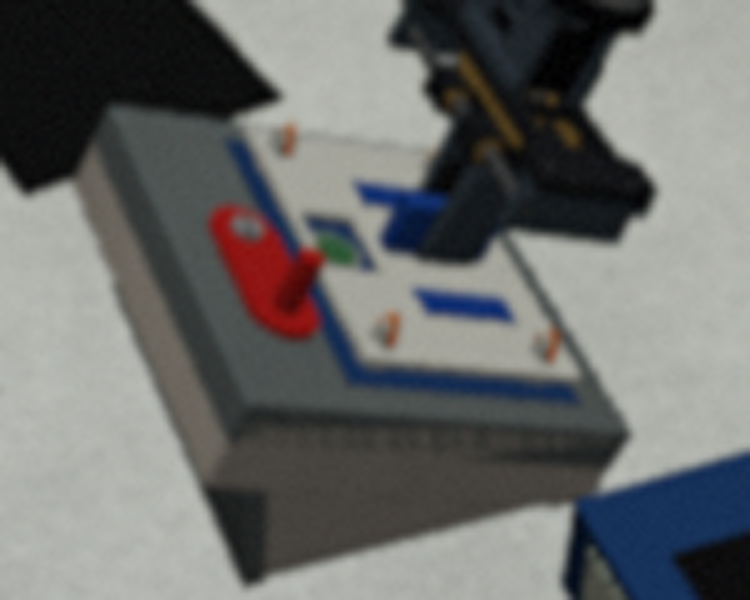

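All four are through. I'll press until the shoulders push back.

>>> {"method": "step_arm", "body": {"commands": [[1.0, [0, 0, 0.001], [0, 0, 0]], [1.0, [0, 0, 0.001], [0, 0, 0]], [1.0, [0, 0, 0], [0, 0, 0]]]}}

```text
t: 14.88
eef_pos: [0.538, 0.1658, 0.0976]
ee_rot: [0.208, 0.081, 0.975, -0.017]
ft_force: [-11.0, 1.5, 15.6]
width: 0.154
```

```bash
python3 go.py .013 2
```

```text
14.8833 [ 0.41  0.27  2.06 -0.48  0.5  -0.61] [0.53799811 0.16580532 0.09764609] 0.15422599219273822 [-11.01070112   1.48105231  15.55422219]
deck [-0.0143  0.0004  0.0172] F deck [-3.8 -0.3 18.7] rot err [-0.001  -0.0012 -0.0001]
([0.0001, -0.0002, 0.0021], [0.0005, 0.0006, 0.0])
([0.0001, -0.0002, 0.0021], [0.0005, 0.0006, 0.0])
```

>>> {"method": "step_arm", "body": {"commands": [[1.0, [0, 0, -0.0015], [0, 0, 0]], [0.6, [0, 0, 0], [0, 0, 0]], [0.6, [0, 0, 0], [0, 0, 0]], [0.6, [0, 0, 0], [0, 0, 0]], [0.6, [0, 0, 0], [0, 0, 0]], [0.6, [0, 0, -0.005], [0, 0, 0]], [0.6, [0, 0, -0.015], [0, 0, 0]], [0.6, [0, 0, -0.03], [0, 0, 0]]]}}

```text
t: 15.55
eef_pos: [0.5165, 0.168, 0.1408]
ee_rot: [0.205, 0.08, 0.975, -0.019]
ft_force: [0.2, 0.2, 0.1]
width: 0.398
```

>>> {"method": "step_arm", "body": {"commands": [[0.6, [0, 0, -0.04], [0, 0, 0]], [0.6, [0, 0, -0.04], [0, 0, 0]], [0.6, [0, 0, -0.03], [0, 0, 0]], [0.6, [0, 0, 0], [0, 0, 0]], [0.6, [0, 0, 0], [0, 0, 0]]]}}

```text
t: 15.97
eef_pos: [0.474, 0.1768, 0.2458]
ee_rot: [0.209, 0.08, 0.974, -0.016]
ft_force: [-0.3, -0.1, -0.2]
width: 0.403
```

```bash
python3 go.py .1 1;  python3 - <<'E'
from h import *
from station import env
import cv2
W=shot(env,"wrist","7");T=shot(env,"top","7");s=shot(env,"scene","7")
t=cv2.imread("pics/scene7.png");cv2.imwrite("pics/c10.png",cv2.resize(t[200:320,240:390],None,fx=5,fy=5,interpolation=cv2.INTER_CUBIC))
print(proj(W,deck(D,S+[0,0,.005])).round(1).tolist())
E
```

```text
15.9667 [ 0.5   0.02  1.93 -0.33  0.87 -0.73] [0.47402466 0.1768074  0.24583166] 0.40301305975565443 [-0.27107161 -0.09719133 -0.21952948]
deck [-0.0133  0.0007  0.179 ] F deck [-0.3 -0.1 -0.1] rot err [-0.0035 -0.0039 -0.0001]
([0.0014, -0.001, 0.079], [0.0035, 0.0039, 0.0001])
[[343.1, 251.2], [209.2, 251.4], [348.3, 161.2], [203.7, 161.4]]
```

View pics/wrist7.png

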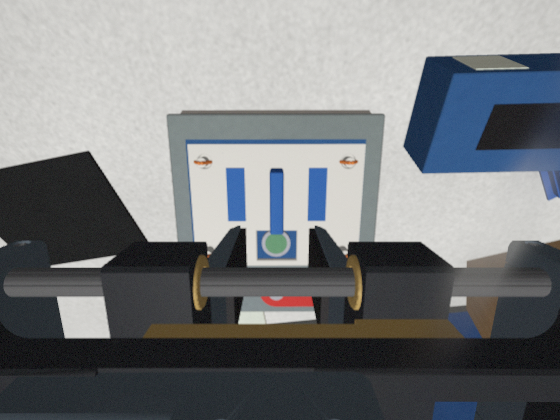

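View pics/c10.png

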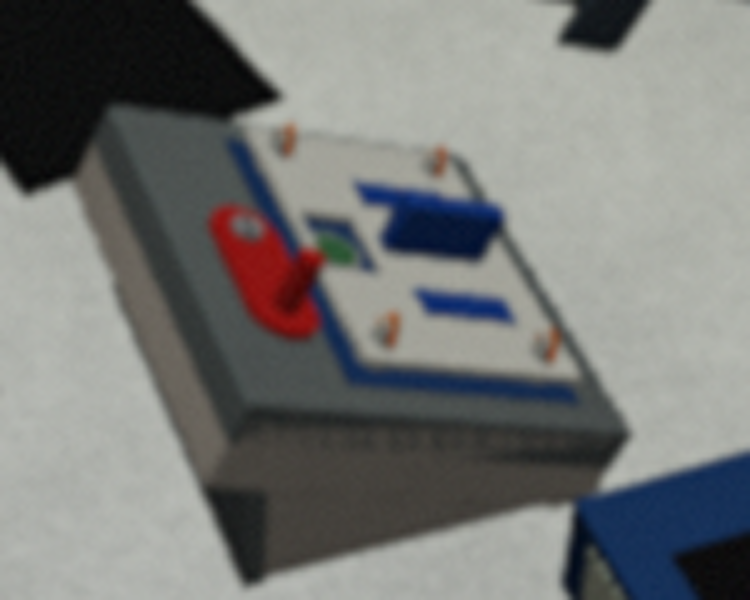

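Run:
```python
from h import *
import pickle
C=pickle.load(open("pics/scene7.pkl","rb"))
L=np.array([[.07,.095,.015],[-.07,.095,.015],[.07,-.095,.015],[-.07,-.095,.015]])
for dz in(0,.005): print(((proj(C,deck(D,L+[0,0,dz]))+.5-[240,200])*5).round(0).tolist())
```

```text
[[367.0, 358.0], [582.0, 377.0], [244.0, 125.0], [446.0, 154.0]]
[[371.0, 350.0], [586.0, 370.0], [248.0, 118.0], [450.0, 147.0]]
```

View pics/top7.png

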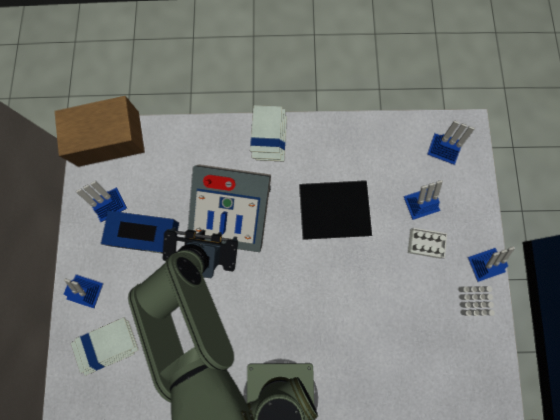

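The plate's corners in the scene crop are at about (362,360), (580,380), (240,123) and (462,158). That fits the home prediction (367,358), (582,377), (244,125) and (446,154), and all four corners look level. The cover is open, the green port shows in the window, and the bystanders haven't moved.

```bash
python3 -c "
from station import env
print(env.observe()['t'],abs(env.observe()['joint_vel']).max()); print(env.sign_off())"
```

```text
16.1167 0.01440932548999593
the job is handed in; nothing more can be done
None
```

The test reader is ready, and I handed the job in at 16.1 s of the 54 s allowed; sign-off gives no verdict.

**What I did**
- **Cover:** I gripped the red pin and swung the cover round its pivot until it met its stop. It read about 1.59 rad, and further pushing gave no movement at 6–8 N.
- **Plate:** I picked the plate up by its blue bar, tilted it parallel to the deck and lined the holes up with the wrist camera. I then lowered it slowly and pressed until all four standoffs snapped through. At home height the shoulders pushed back with 18.7 N and the plate moved no further.
- **Release:** I let go, backed the arm off about 160 mm, and the force reading went to about zero.

**Last checks**
- The orange ears show above the plate at all four holes, and the green port sits in the window.
- The cover is still open, and the stand, glove box and vials look unmoved in the top view.
- In the scene image, three of the plate's corners matched the home position within about 1 px. The fourth, lower right, is hidden by blur and was about 3 px off sideways, with its height agreeing.
- The pin's distance from the pivot measured about 63 mm rather than 60. I put this down to the pin sliding along the finger pads.
- My first estimate of the deck height from the overhead and scene cameras was about 3 mm lower than the wrist camera's. I used the wrist value, and the force at contact confirmed it.

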